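# Set the bench press with a gauge blade

### The arm

A 6-joint arm with a two-finger parallel gripper is mounted at the origin on the work surface. World frame = base frame: x ahead of the robot, y to its left, z up, the work surface at z = 0. Lengths are in m, angles in rad, forces in N, time in s.
With the tool pointing down it reaches from about 0.4 to 0.825 m from the base axis. Payload 7 kg.
Tool frame: the origin (TCP) lies on the centre line of the jaws, within the pads' length; the fingertips stand 22 mm ahead of it and the grasp point (between the pads) lies 3 mm ahead of it; z points along the fingers, y is the line along which they close (so a half turn about z gives the same grasp; the last joint's range is limited). The gripper opens to 88 mm and grips with 3 to 60 N. Pads are 19 mm wide; open, the fingers measure 130 mm over their backs; the gripper's body (78 mm by 193 mm) begins 47 mm behind the grasp point.
Start: joints at [0.288, 0.359, 0.012, 0, -1.224, -0.288], TCP at [0.675, -0, 0.249] pointing down, gripper open.
Joint ranges: [-3.07, 3.07], [-1.43, 2.12], [-1.02, 1.25], [-3.03, 1.67], [-3.05, -0], [-3.03, 3.03]. Speed limits (rad/s): [2.39, 2.39, 3.01, 3.14, 3.14, 3.14].

### API

Orientations are given as [roll, pitch, yaw] about the fixed x, y, z axes, in that order (R = Rz(yaw) Ry(pitch) Rx(roll)).
In Python, from station import arm gives the robot as it stands.
- The arm moves only by the tool arm_command, never from a script. Its argument "series" is one flat list of numbers, 7 for each row, row after row: the turn, a rotation vector about the tool's x, y, z each as a share of 90 degrees, from -1 to 1, then the shift along the tool's x, y, z each as a share of 0.1 m, from -1 to 1, then the opening, from 0 (shut) to 1 (fully open). A call has 1 to 8 rows; each row is the pose to reach, as a shift and turn from the pose commanded when the call began, along the tool's axes at that moment; what a row does not reach only later rows make up. A row lasts 1/8 s, in which the tool goes at most 62.5 mm and 10.7 degrees, less where a joint would pass 70% of its speed; a pose out of reach is approached as far as the arm can. A call with a number of a shift or a turn outside -1 to 1 is refused whole. A call with a gripper value outside its range is refused whole. The fingers move at their own pace and stop on an object; "force" is the grip in N (left out, the last holds). Time passes only in rows, so rows that repeat a pose let the fingers close. It gives the time, the measured TCP pose, the force, the opening and the grip force at its end, in the units of the state.
- arm.get_state(): the state, without advancing time (a new reading comes with each control period).
- arm.grab_frame(name): name is "scene" or "side" or "wrist"; returns the picture (480x640x3 uint8, blue, green, red); there is no depth.
- arm.camera_model(name): a dict with "fovy" (degrees; the focal length in pixels is half the picture's height over the tangent of half this angle, whatever the lens; pixels are square), "cx", "cy" (the principal point, pixels), "pose" (4x4, takes a point from camera to world coordinates). Camera axes: x right, y down, z forward; pixel columns grow to the right and rows downward; lengths in m; the calibration is good to about 2 mm. A picture is of the moment at which its call begins: read the wrist's pose just before it. camera_model takes no time and is no camera call; for the wrist camera it gives the pose at the moment of the call.
- arm.job_done(): hands the job in; it is judged then, once.
The state is a dict: "t": time; "q": joint angles; "qd": joint speeds; "joint_efforts": joint torques, N m; "eef_pos": TCP position; "ee_rot": TCP orientation; "force": force on the tool from outside, world axes, zero at the start; "moment": the same for the moment, N m; "width": finger opening in m; "gripper_force": force on a finger pad.
Only numpy, scipy, OpenCV 4.12 (cv2) and the standard library are available. Lean on these libraries where they do the work, as an engineer would, in place of code of your own. Each camera call takes 0.05 s, during which the arm holds its last target. There are 200 camera calls.

### The job

Set the closing height of the small blue bench press with the orange-handled gauge: lay it flat on the press's steel bed and slide its blade straight in under the press head until the front edge of the head stands over the red band on the blade. Let go, then press the black ram knob down until the ram nips the blade, and leave the gauge nipped there. Leave the blue-handled gauge and the other things on the bench where they are.

Things in the scene. Friction and masses are not known exactly. Their poses are not given: they have to be found in the camera images.
- press: Small blue bench press, fixed, base 230 x 110 mm. Along its middle runs a steel bed 44 mm wide, top 40 mm above the table, x = -100 to 115 mm. Over it a head: x = 20 to 70 mm, 60 mm wide, 62 to 110 mm above the table, on a column behind (x = 70 to 115 mm). Origin: on the table under the press's middle; x points from the open front to the column, the way the gauge goes in; z up.
- press_mouth (a point): Point on top of the bed (40 mm above the table) straight below the head's front edge, mid-channel; axes as the press. From here 50 mm inwards, to the column, two dark rails 5 mm high on the bed leave a channel 22 mm wide, flared to about 28 mm over the last 15 mm before the head.
- ram (a joint): Upright ram of the press, m: 0 fully up (brass foot, 34 x 18 mm, 14 mm above the bed), growing as it is pressed down, 0.014 foot on the bed. It stays where it is left; about 4 N moves it down. It starts between 0 and 0.003.
- ram_top (a point): Centre of the top of the black knob (42 mm diameter) on the ram, which is what is pressed; 159 mm above the table when the ram is fully up, 25 mm behind the head's front edge.
- orange_gauge: Gauge, 90 g: flat steel blade 4 mm thick, 16 mm wide, 150 mm long, with an upright orange grip block 40 mm long (x), 18 mm wide (y), top 30 mm above the blade's underside. Origin: on the underside below the grip's centre; x points along the blade to its tip (x = 125 mm; rear end x = -25 mm), z up.
- orange_gauge_band (a point): Centre of the red band across the orange gauge's blade, on its underside: 85 mm in front of the grip's centre, 40 mm from the tip; the band is 10 mm long.
- blue_gauge: A second gauge of the same shape and size but blade 6 mm thick, blue grip and black band: not to be used or moved. Origin and axes as the orange gauge.
- driver_stand: Round black stand, 68 mm diameter, with coloured precision screwdrivers, 113 mm high in all. Origin: centre of its underside.
- dust_cover: Clear dust dome on a blue base, 84 mm diameter, 72 mm high. Origin: centre of its underside.
- cushion: Black round case cushion, 80 mm diameter, 24 mm high. Origin: centre of its underside.
- loupe: Black eye loupe, 34 mm diameter, 34 mm high. Origin: centre of its underside.
- oil_jar: Small amber jar, 36 mm diameter, 40 mm high. Origin: centre of its underside.
- watch: Wristwatch lying flat, 170 x 40 x 11 mm, blue dial. Origin: centre of its underside.
Not all that is in view belongs to the job. What is shaped like the orange_gauge but pink or turquoise is not meant.

How it is judged:
By the outcome, as a careful person would: the job done as asked, in the order asked, and still so for the second after the job is handed in, with the robot touching nothing.
It also fails if it takes over 58 s, if anything falls off the work surface, if the arm or the gripper's body presses on something with over 40 N, if the wrist force passes 120 N, or if a joint passes its speed limit or range.

## Working session

There is one attempt and no reset: what is moved stays moved. The work goes in short steps, Python scripts to look and compute and a tool call to move; the robot and the scene stay as the last step left them, time stands still between calls to the robot, and variables do not carry over. Pictures are saved under pics/ and viewed, at most 10 in all, crops included, and the job is handed in when it is done.

Besides the shell and the picture viewer there is one more tool, called after "Emit:" as name(argument=value, ...) on one line, values as JSON. arm_command: Moves the arm, as the interface text tells. Its arguments: {"type":"object","properties":{"series":{"type":"array"},"force":{"type":"number"}},"required":["series"]}

```bash
mkdir -p pics
cat > h.py <<'E'
import sys; sys.path.insert(0,'.')
import numpy as np, cv2
from station import arm
def ray(cam,u,v):
    f=240/np.tan(np.radians(cam['fovy'])/2); P=np.array(cam['pose'])
    d=P[:3,:3]@np.array([(u-cam['cx'])/f,(v-cam['cy'])/f,1]); return P[:3,3],d
def at(cam,u,v,z):
    o,d=ray(cam,u,v); return o+d*(z-o[2])/d[2]
def pix(cam,p):
    f=240/np.tan(np.radians(cam['fovy'])/2); P=np.array(cam['pose'])
    c=P[:3,:3].T@(np.array(p)-P[:3,3]); return c[:2]/c[2]*f+[cam['cx'],cam['cy']]
E
python3 - <<'E'
from h import *
for n in ['scene','side','wrist']:
    c=arm.camera_model(n); print(n,c['fovy'],c['cx'],c['cy'],np.round(c['pose'],4).tolist())
    cv2.imwrite(f'pics/{n}0.png',arm.grab_frame(n))
print(arm.get_state())
E
```

```text
scene 47.43163878799293 322.70098812873755 244.76648787635364 [[-0.5727, 0.6775, -0.4615, 1.0864], [0.8197, 0.4808, -0.3114, 0.4127], [0.0109, -0.5567, -0.8307, 1.0815], [0.0, 0.0, 0.0, 1.0]]
side 54.24751717142276 325.40875708378906 244.6116145406002 [[0.9948, -0.048, 0.0896, 0.4537], [-0.1012, -0.5537, 0.8265, -0.7684], [0.01, -0.8313, -0.5557, 0.6561], [0.0, 0.0, 0.0, 1.0]]
wrist 71.3787402051574 317.60211163343445 242.77366731283348 [[-1.0, 0.0007, -0.0008, 0.6763], [0.0004, 0.9539, 0.3, -0.0822], [0.001, 0.3, -0.9539, 0.3832], [0.0, 0.0, 0.0, 1.0]]
{'t': 0.15, 'q': array([ 2.88114954e-01,  3.59223165e-01,  1.12990966e-02, -2.70678255e-04,
       -1.22411123e+00, -2.88072534e-01]), 'qd': array([ 0.00073042, -0.00222713,  0.00217925,  0.00032276, -0.00064748,
        0.00037839]), 'joint_efforts': array([ 1.39394037e-04, -5.83274567e+01,  2.93289685e+01,  7.00122759e+00,
        8.75052094e-03, -9.76538854e-05]), 'eef_pos': array([ 6.74664946e-01, -6.70032760e-06,  2.47847444e-01]), 'ee_rot': array([ 3.14033244e+00, -1.08025264e-04, -1.57084597e+00]), 'force': array([-0.00351077,  0.48627141, -0.35879658]), 'moment': array([-0.02672497, -0.03829926, -0.00877962]), 'gripper_force': 0.0, 'width': 0.08761284789581038}
```

View pics/scene0.png

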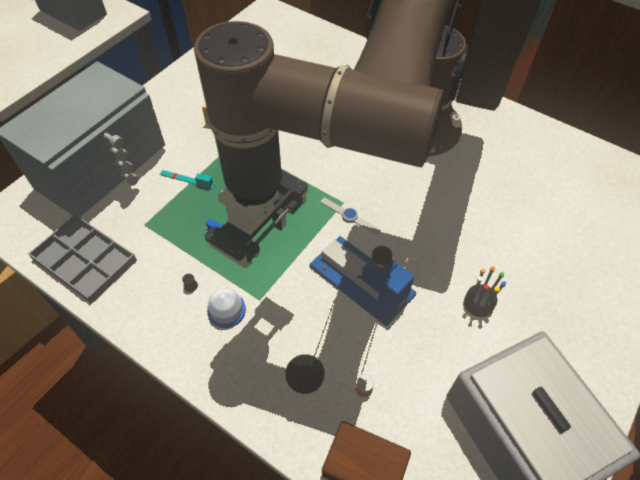

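View pics/side0.png

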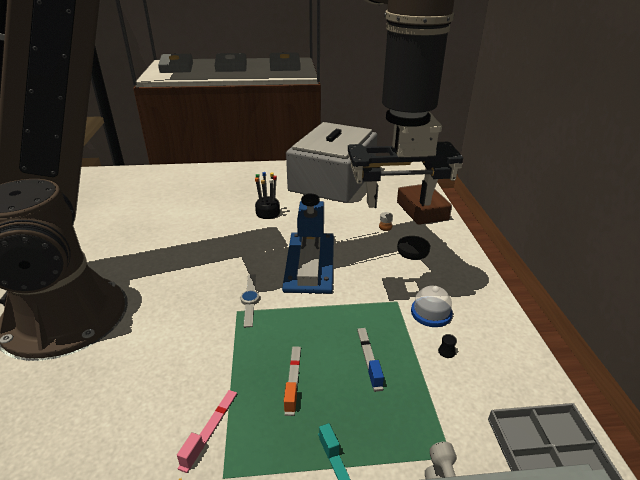

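Side view candidates: orange grip at (291,398), which fits the description. The others are blue at (376,374), pink at (190,450) and turquoise at (330,440). The press is at (312,250) with its open front towards the camera. Next is a close crop of both.

Run:
```python
from h import *
im=cv2.imread('pics/side0.png')
r=lambda x,y:cv2.resize(im[y:y+110,x:x+80],None,fx=5,fy=5,interpolation=cv2.INTER_CUBIC)
cv2.imwrite('pics/crop1.png',np.hstack([r(270,188),r(255,330)]))
c=arm.camera_model('side')
for n,u,v in [('grip top',291,386),('tip',296,348),('rear',290,413)]: print(n,at(c,u,v,0.004))
for u,v in [(284,290),(333,292),(291,234),(333,234)]: print(at(c,u,v,0.01))
print(at(c,311,197,.157))
```

```text
grip top [ 0.45538073 -0.22979788  0.004     ]
tip [ 0.46832193 -0.14199355  0.004     ]
rear [ 0.45155965 -0.2841488   0.004     ]
[0.45070629 0.02438758 0.01      ]
[0.55560261 0.00820514 0.01      ]
[0.47490527 0.24885908 0.01      ]
[0.5822907  0.23963397 0.01      ]
[0.52133538 0.16922772 0.157     ]
```

View pics/crop1.png

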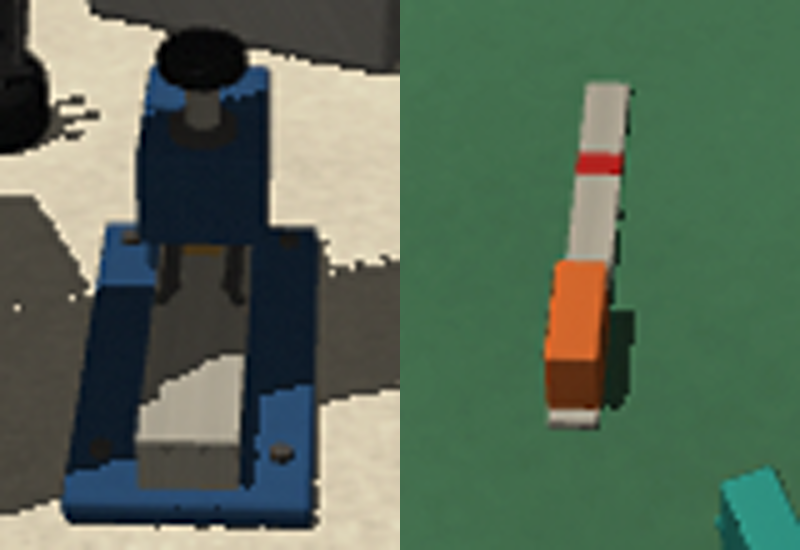

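View pics/wrist0.png

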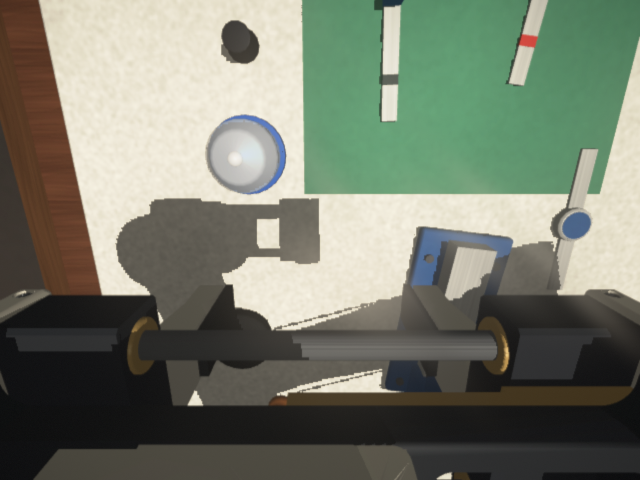

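The crop confirms the orange grip (top face about (291,392) in the side picture) with its red band at (295,363). On the press, the bed's front edge runs (297,276)–(318,277) and the head's lower front edge (298,236)–(324,237). In the wrist view the press bed is at about (470,270).

Run:
```python
from h import *
c=arm.camera_model('side')
A=lambda u,v,z:at(c,270+u/5-.0,188+v/5,z)
B=lambda u,v,z:at(c,255+(u-400)/5,330+v/5,z)
p=lambda n,*a:print(n,*[np.round(x*1000,1)[:2] for x in a])
p('bedfront',A(137,441,.04),A(240,446,.04))
p('headfront',A(138,240,.062),A(268,243,.062))
p('headtopfront',A(147,68,.11),A(268,68,.11))
p('basefront z0',A(63,515,0),A(317,526,0))
p('knob',A(203,58,.157))
p('tip',B(585,83,.004),B(628,83,.004))
p('band',B(600,163,.004))
p('griptop',B(556,262,.03),B(608,262,.03),B(600,362,.03),B(545,360,.03))
p('rear',B(549,427,0),B(598,428,0))
cw=dict(arm.camera_model('wrist'))
W=lambda u,v,z:at(cw,u,v,z)
p('W bedfront',W(453,246,.04),W(497,250,.04))
p('W basefront',W(421,227,.012),W(512,238,.012))
p('W tip',W(510,83,.004),W(524,85,.004)); p('Wband',W(528,41,.004))
```

```text
bedfront [480.8  31.7] [524.5  24.3]
headfront [488.2 156.9] [548.7 149.1]
headtopfront [497.8 236.2] [556.4 231.3]
basefront z0 [447.5  33.5] [557.6  16.1]
knob [519.5 157. ]
tip [ 461.  -137.7] [ 477.1 -139.2]
band [ 464.7 -177.7]
griptop [ 447.6 -243.1] [ 464.9 -244.7] [ 460.4 -284.4] [ 442.9 -282. ]
rear [ 442.9 -285. ] [ 458.8 -286.8]
W bedfront [529.7  29.6] [481.4  34.2]
W basefront [557.3  15.7] [450.5  29. ]
W tip [ 476.9 -136.1] [ 462.  -134.2]
Wband [ 465.4 -174.4]
```

Emit:
arm_command(series=[0,0,0,0.3,0.25,0,0.6,0,0,0,0.6,0.5,0,0.6,0,0,0,0.9,0.75,0,0.6], force=20)

```text
t: 0.52
eef_pos: [0.599, -0.0908, 0.2482]
ee_rot: [3.141, -0.0, -1.571]
force: [-0.1, -0.2, -0.7]
width: 0.0631
gripper_force: 0.0
```

Emit:
arm_command(series=[0,0,0,0.3,0.25,0,0.6,0,0,0,0.6,0.5,0,0.6,0,0,0,0.9,0.75,0,0.6])

```text
t: 0.9
eef_pos: [0.5239, -0.1808, 0.2484]
ee_rot: [3.141, 0.0, -1.571]
force: [1.0, -0.4, -0.1]
width: 0.0526
gripper_force: 0.0
```

Emit:
arm_command(series=[0,0,0.078,0.3,0.25,0.2,0.6,0,0,0.078,0.6,0.5,0.5,0.6,0,0,0.078,0.8,0.7,0.8,0.6,0,0,0.078,0.8,0.7,0.8,0.6,0,0,0.078,0.8,0.7,0.8,0.6])

```text
t: 1.52
eef_pos: [0.4555, -0.2602, 0.169]
ee_rot: [-3.141, -0.0, -1.693]
force: [0.6, 0.1, 1.1]
width: 0.0528
gripper_force: 0.0
```

Run:
```python
from h import *
s=arm.get_state(); print(s['t'],s['eef_pos'],s['ee_rot'],s['width'],s['force'])
c=arm.camera_model('wrist'); im=arm.grab_frame('wrist'); 
cv2.imwrite('pics/w1.png',im); np.save('cw1.npy',c,allow_pickle=True)
c2=arm.camera_model('side'); cv2.imwrite('pics/s1.png',arm.grab_frame('side'))
```

```text
1.525 [ 0.45552064 -0.26017931  0.16901367] [-3.14108566e+00 -3.50176420e-04 -1.69343831e+00] 0.0528115800854187 [0.58083786 0.05256205 1.05750251]
```

View pics/w1.png

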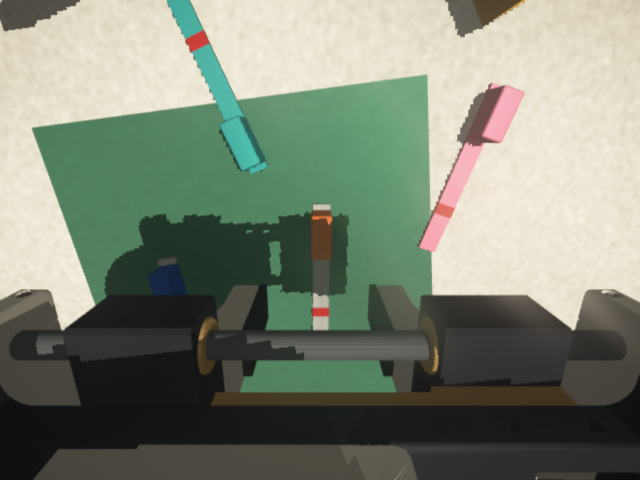

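The wrist view shows the orange grip between the fingers, from (321,212) to (321,260), with its band at (320,312). The blade is parallel to the fingers.

Run:
```python
from h import *
c=np.load('cw1.npy',allow_pickle=True).item()
for n,u,v,z in [('band',320,312,.004),('griptop front',321.5,260,.03),('griptop rear',321.5,217,.03),('rear end top',321.5,206,.004)]:
    print(n,np.round(at(c,u,v,z)*1e3,1))
t=np.radians(7)
for g in [(453.8,-261.5)]: print(np.array(g)+85*np.array([np.sin(t),np.cos(t)]))
```

```text
band [ 465.4 -175.     4. ]
griptop front [ 456.4 -239.9   30. ]
griptop rear [ 451.8 -278.2   30. ]
rear end top [ 451.  -282.4    4. ]
[ 464.15889419 -177.13357711]
```

Emit:
arm_command(series=[0,0,0,0,0.01,0.4,0.6,0,0,0,0,0.01,0.8,0.6,0,0,0,0,0.01,0.9,0.6])

```text
t: 2.0
eef_pos: [0.4535, -0.2592, 0.0772]
ee_rot: [3.139, 0.0, -1.693]
force: [-0.1, 0.4, 0.1]
width: 0.0524
gripper_force: 0.0
```

Emit:
arm_command(series=[0,0,0,0,0,0.2,0.6,0,0,0,0,0,0.4,0.6,0,0,0,0,0,0.52,0.6,0,0,0,0,0,0.52,0.3,0,0,0,0,0,0.52,0,0,0,0,0,0,0.52,0,0,0,0,0,0,0.52,0,0,0,0,0,0,0.52,0], force=20)

```text
t: 3.0
eef_pos: [0.454, -0.2599, 0.0271]
ee_rot: [-3.141, -0.0, -1.693]
force: [-2.1, 1.1, 5.7]
width: 0.0178
gripper_force: 20.0
```

Emit:
arm_command(series=[0,0,0,0,0,-0.2,0,0,0,0,0,0,-0.5,0,0,0,0,-0.2,0,-0.8,0,0,0,0,-0.5,0,-0.8,0,0,0,0,-0.8,-0.05,-0.8,0])

```text
t: 3.62
eef_pos: [0.4686, -0.1804, 0.107]
ee_rot: [-3.141, 0.0, -1.694]
force: [-0.2, -0.2, -0.9]
width: 0.0182
gripper_force: 20.0
```

Emit:
arm_command(series=[0,0,0,-0.3,-0.03,0,0,0,0,0,-0.6,-0.06,0,0,0,0,0,-0.9,-0.1,0,0,0,0,0,-0.9,-0.1,0,0])

```text
t: 4.12
eef_pos: [0.4902, -0.0915, 0.1066]
ee_rot: [-3.141, 0.0, -1.691]
force: [0.1, -0.6, -0.3]
width: 0.0177
gripper_force: 20.0
```

Emit:
arm_command(series=[0,0,0,-0.3,0,0,0,0,0,0,-0.6,0,0,0,0,0,0,-0.8,0,0,0,0,0,0,-0.8,0,0,0,0,0,0,-0.8,0,0,0,0,0,0,-0.8,0,0,0])

```text
t: 4.88
eef_pos: [0.4992, -0.0144, 0.1065]
ee_rot: [3.141, -0.0, -1.694]
force: [0.2, -0.5, -0.2]
width: 0.0179
gripper_force: 20.0
```

Run:
```python
from h import *
s=arm.get_state(); print(s['t'],s['eef_pos'],s['ee_rot'],s['width'],s['force'])
for n in ['scene','side','wrist']: cv2.imwrite(f'pics/{n}2.png',arm.grab_frame(n))
a=cv2.imread('pics/scene0.png')[220:330,300:420]; b=cv2.imread('pics/side2.png')[190:330,262:347]
a=cv2.resize(a,None,fx=3.33,fy=3.33,interpolation=cv2.INTER_CUBIC)
b=cv2.resize(b,None,fx=4,fy=4,interpolation=cv2.INTER_CUBIC)
print(a.shape,b.shape)
h=max(a.shape[0],b.shape[0]); pad=lambda q:cv2.copyMakeBorder(q,0,h-q.shape[0],0,0,cv2.BORDER_CONSTANT)
cv2.imwrite('pics/crop2.png',np.hstack([pad(a),pad(b)]))
```

```text
4.875 [ 0.49918922 -0.01436754  0.1064821 ] [ 3.14133637e+00 -9.88172692e-05 -1.69427847e+00] 0.017929800146014235 [ 0.17830417 -0.46501748 -0.24593727]
(366, 400, 3) (560, 340, 3)
```

View pics/crop2.png

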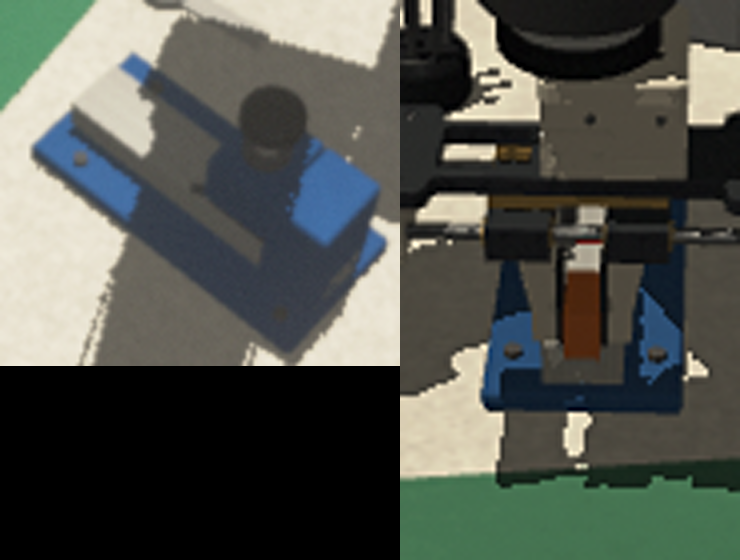

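The scene crop shows the bed's front corner at about (72,104), the base corner at (33,150) and the knob top centre at (272,115). The side crop shows the gauge held straight and pointing into the press. I'll fit the press pose to all these points together.

```bash
cat > fit.py <<'E'
from h import *
from scipy.optimize import least_squares
S=arm.camera_model('scene'); D=arm.camera_model('side'); W=dict(np.load('cw1.npy',allow_pickle=True).item())
W0=dict(W); W0['pose']=[[-1,.0007,-.0008,.6763],[.0004,.9539,.3,-.0822],[.001,.3,-.9539,.3832],[0,0,0,1]]
d=lambda u,v:(D,270+u/5,188+v/5)
s=lambda u,v:(S,300+u/3.333,220+v/3.333)
w=lambda u,v:(W0,u,v)
O=[(d(137,441),(-100,22,40)),(d(240,446),(-100,-22,40)),(d(138,240),(20,30,62)),(d(268,243),(20,-30,62)),(d(203,55),(45,0,157.5)),
(d(63,520),(-115,55,0)),(d(317,527),(-115,-55,0)),
(s(33,150),(-115,-55,'h')),(s(133,55),(-115,55,'h')),(s(72,104),(-100,-22,40)),(s(272,115),(45,0,157.5)),(s(287,362),(115,-55,0)),
(w(453,246),(-100,-22,40)),(w(497,250),(-100,22,40)),(w(421,227),(-115,-55,'h')),(w(512,238),(-115,55,'h'))]
def wp(p,q):
    z=p[3] if q[2]=='h' else q[2]; c,n=np.cos(p[2]),np.sin(p[2])
    return np.array([p[0]+c*q[0]-n*q[1],p[1]+n*q[0]+c*q[1],z])/1e3
def res(p): return np.concatenate([pix(o[0],wp(p,q))-o[1:] for o,q in O])
if __name__=='__main__':
    r=least_squares(res,[515,130,1.44,15],loss='soft_l1')
    print(np.round(r.x,3),np.degrees(r.x[2])); print(np.round(res(r.x).reshape(-1,2),1).tolist())
    for n,q in [('mouth',(20,0,40)),('knob',(45,0,157))]: print(n,wp(r.x,q)*1e3)
E
python3 fit.py
```

```text
[516.275 134.458   1.447   8.525] 82.92070788533529
[[0.5, -1.8], [0.2, -2.4], [0.3, -0.3], [-0.1, -0.3], [0.3, -4.2], [0.1, 0.9], [-0.3, 0.6], [-2.6, -0.1], [-1.3, -0.5], [0.2, 1.1], [1.5, -0.0], [-0.9, -0.6], [3.3, 2.6], [-1.2, 3.3], [-0.2, -2.5], [1.1, -2.3]]
mouth [518.74015409 154.30539508  40.        ]
knob [521.82122458 179.11480871 157.        ]
```

Emit:
arm_command(series=[0,0,0,0,0,-0.3,0,0,0,0,0,0,-0.6,0,0,0,0,-0.1,0,-0.9,0,0,0,0,-0.4,0,-1,0,0,0,0,-0.7,0,-1,0])

```text
t: 5.65
eef_pos: [0.5085, 0.0564, 0.2079]
ee_rot: [-3.14, 0.001, -1.694]
force: [-0.1, 0.1, -0.9]
width: 0.0179
gripper_force: 20.0
```

Emit:
arm_command(series=[0,0,0,-0.3,0,-0.3,0,0,0,0,-0.6,0,-0.45,0,0,0,0,-0.7,0,-0.45,0,0,0,0,-0.7,0,-0.45,0,0,0,0,-0.7,0,-0.45,0])

```text
t: 6.28
eef_pos: [0.516, 0.1244, 0.2507]
ee_rot: [3.14, -0.001, -1.694]
force: [-0.3, -0.1, -1.4]
width: 0.0176
gripper_force: 20.0
```

Run:
```python
from h import *
s=arm.get_state(); print(s['t'],s['eef_pos'],s['ee_rot'],s['width'],s['force'])
c=arm.camera_model('wrist'); im=arm.grab_frame('wrist'); np.save('cw3.npy',c,allow_pickle=True); cv2.imwrite('pics/w3.png',im)
cv2.imwrite('pics/w3c.png',cv2.resize(im[100:340,180:460],None,fx=2.5,fy=2.5,interpolation=cv2.INTER_CUBIC))
```

```text
6.275 [0.51596804 0.12438058 0.25069046] [ 3.14016431e+00 -9.86777793e-04 -1.69396318e+00] 0.01759016833776544 [-0.28835777 -0.12265893 -1.4122377 ]
```

View pics/w3c.png

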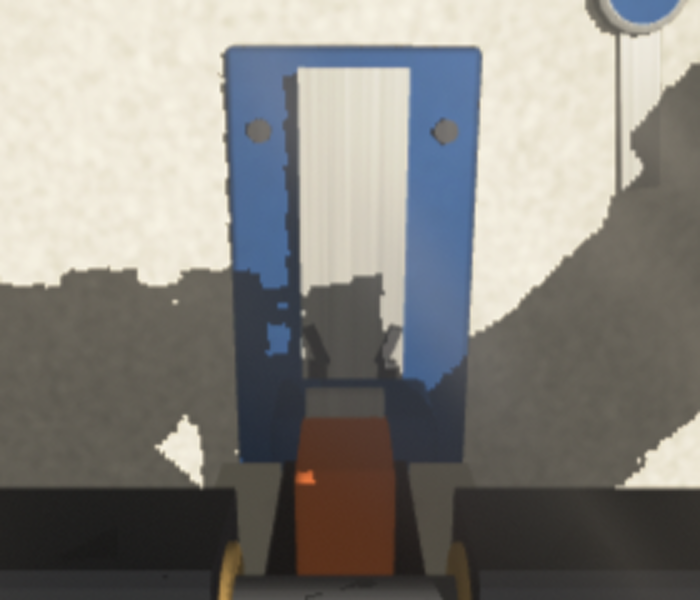

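The wrist crop shows the bed's front edge at (297–410,68), the head's lower front edge at v≈379, and the flared rails from (305,326) and (400,326). The gauge is held straight.

Run:
```python
from h import *
c=np.load('cw3.npy',allow_pickle=True).item()
A=lambda u,v,z:np.round(at(c,180+u/2.5,100+v/2.5,z/1e3)*1e3,1)[:2]
L,R=A(297,68,40),A(410,68,40); L2,R2=A(303,378,40),A(404,378,40)
h=A(355,379,62); l1=A(304,327,45); r1=A(399,327,45)
print('bed',L,R,L2,R2); print('head',h,'rails',l1,r1,'base',A(228,47,8),A(480,48,8))
m=(L+R)/2; m2=(L2+R2)/2; a=m2-m; print('axis deg from y',np.degrees(np.arctan2(a[0],a[1])), 'edge angle',np.degrees(np.arctan2(-(L-R)[1],(L-R)[0])))
for e in (L2-L,R2-R): print(np.degrees(np.arctan2(e[0],e[1])))
t=np.radians(7.08);d=np.array([np.sin(t),np.cos(t)]);n=np.array([d[1],-d[0]])
print('along: head-bedfront',(h-m)@d,'rails-bedfront',((l1+r1)/2-m)@d,'mid',m,m2)
print('lateral from mid of bed: rails',((l1+r1)/2-m)@n)
print('gauge rear width top', A(305,414,254-27-.0),A(385,414,227))
g=[A(300,418,253),A(388,418,253),A(305,388,227),A(385,388,227)];print(g)
print('TCP lateral', (np.array([515.97,124.38])-m)@n)
```

```text
bed [524.4  30.7] [480.4  36.2] [539.7 158.1] [495.8 163.6]
head [516.6 153.9] rails [535.7 133.9] [495.8 138.9] base [553.8  17.6] [447.6  31.2]
axis deg from y 6.870259354177116 edge angle 7.125016348901803
6.848093519661373
6.892423122485157
along: head-bedfront 121.28179359442566 rails-bedfront 103.81046388295351 mid [502.4   33.45] [517.75 160.85]
lateral from mid of bed: rails 0.5590960615193665
gauge rear width top [523.  103.7] [506.8 105.7]
[array([521.5,  94.4]), array([506.5,  96.2]), array([522.3,  98.1]), array([506.2, 100.1])]
TCP lateral 2.2589446283723635
```

Emit:
arm_command(series=[0,0,0,0.3,0,0,0,0,0,0,0.6,0.02,0,0,0,0,0,0.9,0.03,0,0,0,0,0,1,0.03,0,0])

```text
t: 6.82
eef_pos: [0.5007, 0.0245, 0.2514]
ee_rot: [3.141, -0.0, -1.695]
force: [-0.4, 0.2, -1.3]
width: 0.0177
gripper_force: 20.0
```

Emit:
arm_command(series=[0,0,0,0.22,0,0.1,0,0,0,0,0.22,0,0.4,0,0,0,0,0.22,0,0.7,0,0,0,0,0.22,0,0.9,0,0,0,0,0.22,0,0.9,0])

```text
t: 7.45
eef_pos: [0.4977, 0.0042, 0.1601]
ee_rot: [3.139, -0.002, -1.694]
force: [0.9, -0.7, -1.3]
width: 0.0178
gripper_force: 20.0
```

Emit:
arm_command(series=[0,0,0,0,0,0.3,0,0,0,0,0,0,0.6,0,0,0,0,0,0,0.8,0,0,0,0,0,0,0.88,0,0,0,0,0,0,0.88,0,0,0,0,0,0,0.88,0])

```text
t: 8.2
eef_pos: [0.4994, 0.0049, 0.0746]
ee_rot: [-3.14, 0.001, -1.693]
force: [-0.9, -0.4, -0.8]
width: 0.0183
gripper_force: 20.0
```

Run:
```python
from h import *
s=arm.get_state(); print(s['t'],s['eef_pos'],s['ee_rot'],s['width'],s['force'])
c=arm.camera_model('wrist'); im=arm.grab_frame('wrist'); cv2.imwrite('pics/w4.png',im)
side=arm.grab_frame('side');sc=arm.grab_frame('scene')
a=cv2.resize(sc[220:330,300:420],None,fx=3.33,fy=3.33,interpolation=cv2.INTER_CUBIC)
b=cv2.resize(side[190:330,262:362],None,fx=4,fy=4,interpolation=cv2.INTER_CUBIC)
cv2.imwrite('pics/c4.png',np.hstack([cv2.copyMakeBorder(a,0,560-a.shape[0],0,0,cv2.BORDER_CONSTANT),b]))
```

```text
8.2 [0.49944633 0.00488529 0.07463701] [-3.13994617e+00  6.87094997e-04 -1.69308061e+00] 0.018277854461279868 [-0.89569613 -0.3866736  -0.79303741]
```

View pics/c4.png

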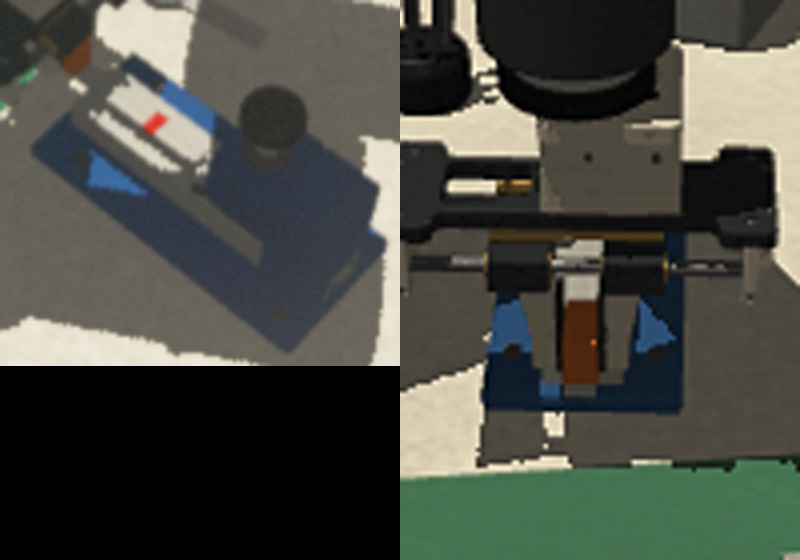

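The scene crop shows the blade lying over the bed along its axis, with the red band at (154,123), still about 7 mm above the bed. I'll check the sideways offset of the band.

Run:
```python
from h import *
S=arm.camera_model('scene')
f=lambda u,v,z:at(S,300+u/3.333,220+v/3.333,z)*1e3
t=np.radians(6.95);d=np.array([np.sin(t),np.cos(t)]);n=np.array([d[1],-d[0]])
m=np.array([502.4,33.45])
for k,(u,v,z) in dict(band=(154,123,.0515),bedcorner=(72,104,.04),bededge2=(265,243,.04),bededge2b=(265,260,.04)).items():
    q=f(u,v,z)[:2]; print(k,q,'along',(q-m)@d-120,'lat',(q-m)@n)
q=np.array([499.4,4.5]);print('TCP',(q-m)@d-120,(q-m)@n)
```

```text
band [510.46187535  88.17539185] along -64.70121129813225 lat 1.3806935947914927
bedcorner [523.62130074  30.30800975] along -120.55105933613392 lat 21.44555994681407
bededge2 [539.45180854 194.79928559] along 44.64709624467491 lat 17.255786734224163
bededge2b [550.12250103 201.3700424 ] along 52.460759216631374 lat 27.05299011568897
TCP -149.1002884233643 0.5250844475022001
```

Emit:
arm_command(series=[0,0,0,0,0.018,0.02,0,0,0,0,0,0.018,0.04,0,0,0,0,0,0.018,0.06,0,0,0,0,0,0.018,0.07,0,0,0,0,0,0.018,0.07,0,0,0,0,0,0.018,0.07,0])

```text
t: 9.1
eef_pos: [0.4968, 0.0047, 0.0668]
ee_rot: [3.141, -0.0, -1.693]
force: [-3.4, -1.4, 5.7]
width: 0.0179
gripper_force: 20.0
```

Emit:
arm_command(series=[0,0,0,-0.05,0,0,0,0,0,0,-0.1,0,0,0,0,0,0,-0.15,0,0,0,0,0,0,-0.2,0,0,0,0,0,0,-0.25,0,0,0,0,0,0,-0.3,0,0,0,0,0,0,-0.3,0,0,0])

```text
t: 9.98
eef_pos: [0.5008, 0.0345, 0.067]
ee_rot: [-3.141, -0.0, -1.693]
force: [-1.0, -2.1, 6.9]
width: 0.0179
gripper_force: 20.0
```

Emit:
arm_command(series=[0,0,0,-0.05,0,0,0,0,0,0,-0.1,0,0,0,0,0,0,-0.16,0,0,0,0,0,0,-0.22,0,0,0,0,0,0,-0.28,0,0,0,0,0,0,-0.34,0,0,0,0,0,0,-0.34,0,0,0,0,0,0,-0.34,0,0,0])

```text
t: 10.98
eef_pos: [0.5049, 0.0682, 0.067]
ee_rot: [-3.141, -0.0, -1.693]
force: [-2.0, -1.5, 7.7]
width: 0.018
gripper_force: 20.0
```

Emit:
arm_command(series=[0,0,0,0,0,0,0.3,0,0,0,0,0,0,0.45,0,0,0,0,0,0,0.45,0,0,0,0,0,-0.1,0.45,0,0,0,0,0,-0.4,0.45,0,0,0,0,0,-0.8,0.45,0,0,0,0,0,-1,0.45])

```text
t: 11.85
eef_pos: [0.5056, 0.0687, 0.1695]
ee_rot: [-3.139, 0.002, -1.693]
force: [0.1, 0.0, -0.4]
width: 0.0397
gripper_force: 0.0
```

Emit:
arm_command(series=[0,0,0,0,0,-0.3,0,0,0,0,0,0,-0.6,0,0,0,0,0,0,-0.8,0,0,0,0,0,0,-0.8,0,0,0,0,0,0,-0.8,0])

```text
t: 12.48
eef_pos: [0.5043, 0.0683, 0.2464]
ee_rot: [3.141, 0.0, -1.693]
force: [0.2, -1.2, 0.0]
width: 0.0009
gripper_force: 0.0
```

Run:
```python
from h import *
s=arm.get_state(); print(s['t'],s['eef_pos'],s['ee_rot'],s['width'],s['force'])
side=arm.grab_frame('side'); cv2.imwrite('pics/s5.png',side)
cw=arm.camera_model('wrist'); np.save('cw5.npy',cw,allow_pickle=True); w=arm.grab_frame('wrist'); cv2.imwrite('pics/w5.png',w)
a=cv2.resize(side[185:295,270:350],None,fx=5,fy=5,interpolation=cv2.INTER_CUBIC)
b=cv2.resize(w[200:420,240:400],None,fx=2.5,fy=2.5,interpolation=cv2.INTER_CUBIC)
cv2.imwrite('pics/c5.png',np.hstack([a,b]))
```

```text
12.475 [0.50427597 0.06827724 0.24635215] [ 3.14121896e+00  1.29468507e-04 -1.69343868e+00] 0.0009249442592137238 [ 0.24119462 -1.1621145   0.03747257]
```

View pics/c5.png

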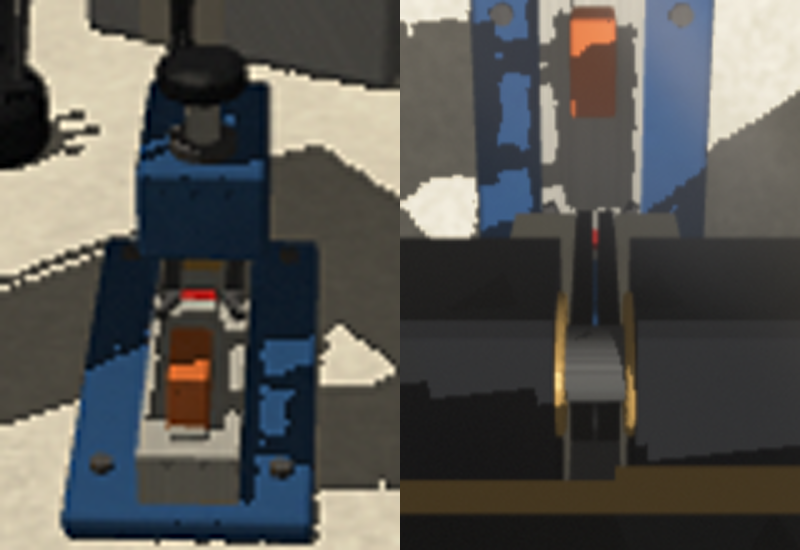

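The side crop shows the gauge in the channel with its band at (197,295) and the head's lower edge at v≈254. The knob top is centred near (203,70). In the wrist crop the band shows at (595,238), right at the head's edge.

Run:
```python
from h import *
D=arm.camera_model('side'); cw=np.load('cw5.npy',allow_pickle=True).item()
f=lambda u,v,z:at(D,270+u/5,185+v/5,z)[:2]*1e3
g=lambda u,v,z:at(cw,240+(u-400)/2.5,200+v/2.5,z)[:2]*1e3
t=np.radians(6.95);d=np.array([np.sin(t),np.cos(t)]);n=np.array([d[1],-d[0]]);m=np.array([502.4,33.45])
P=lambda k,q:print(k,np.round(q,1),'along mouth %.1f lat %.1f'%((q-m)@d-120,(q-m)@n))
P('band',f(197,295,.044));P('headL',f(140,252,.062));P('headR',f(268,256,.062))
P('bedL',f(137,457,.04));P('bedR',f(240,462,.04));P('gripfronttop',f(190,328,.07));P('griprear',f(188,427,.044));P('knob',f(203,70,.157))
P('W band near',g(595,230,.044));P('W band far/head bottom',g(595,247,.062));P('W grip front top',g(593,117,.07));P('W grip rear top',g(593,9,.07))
print('knob target',m+165-165+145*d)
```

```text
band [515.1 147.8] along mouth -5.0 lat -1.2
headL [489.3 159.5] along mouth 3.5 lat -28.2
headR [548.9 150.8] along mouth 2.2 lat 31.9
bedL [480.7  31. ] along mouth -125.1 lat -21.2
bedR [524.5  23.6] along mouth -127.1 lat 23.1
gripfronttop [507.5  82.9] along mouth -70.3 lat -0.9
griprear [503.7  45.1] along mouth -108.3 lat -0.1
knob [519.7 159.8] along mouth 7.5 lat 1.9
W band near [515.3 148.9] along mouth -3.8 lat -1.2
W band far/head bottom [515.2 148.1] along mouth -4.6 lat -1.2
W grip front top [508.6  88. ] along mouth -65.2 lat -0.5
W grip rear top [503.3  45.4] along mouth -108.0 lat -0.6
knob target [519.94545489 177.38455809]
```

Run:
```python
from h import *
w=cv2.imread('pics/w5.png'); 
for u in (317,318,319): print(u,[(v,*w[v,u].tolist()) for v in range(284,308)])
s=cv2.imread('pics/s5.png')
for u in (308,310): print(u,[(v,*s[v,u].tolist()) for v in range(230,256)])
cw=np.load('cw5.npy',allow_pickle=True).item(); D=arm.camera_model('side')
t=np.radians(6.95);d=np.array([np.sin(t),np.cos(t)]);m=np.array([502.4,33.45])+120*d
q=lambda a,z:np.append((m+a*d)/1e3,z)
print('pred wrist v: band near/far/head', [pix(cw,q(a,z))[1].round(1) for a,z in((-5,.044),(5,.044),(0,.062),(0,.11))])
print('pred side v: band near/far/head', [pix(D,q(a,z))[1].round(1) for a,z in((-5,.044),(5,.044),(0,.062),(-120,.04),(0,.11),(-90+-20,.044))])
```

```text
317 [(284, 108, 117, 120), (285, 119, 128, 132), (286, 120, 129, 133), (287, 120, 129, 134), (288, 119, 128, 132), (289, 119, 129, 132), (290, 117, 126, 133), (291, 90, 96, 135), (292, 61, 64, 139), (293, 50, 52, 139), (294, 49, 51, 140), (295, 49, 51, 140), (296, 47, 49, 136), (297, 41, 42, 96), (298, 38, 38, 65), (299, 44, 45, 60), (300, 53, 55, 60), (301, 55, 58, 59), (302, 54, 56, 58), (303, 52, 52, 52), (304, 49, 43, 40), (305, 48, 41, 36), (306, 48, 40, 34), (307, 48, 40, 35)]
318 [(284, 114, 123, 126), (285, 123, 133, 137), (286, 124, 133, 138), (287, 125, 134, 138), (288, 124, 134, 138), (289, 124, 133, 137), (290, 121, 130, 137), (291, 101, 109, 140), (292, 69, 73, 143), (293, 52, 54, 145), (294, 51, 53, 145), (295, 49, 52, 145), (296, 49, 51, 142), (297, 42, 43, 99), (298, 39, 39, 69), (299, 42, 44, 62), (300, 54, 56, 62), (301, 57, 60, 61), (302, 57, 59, 60), (303, 53, 53, 53), (304, 50, 45, 41), (305, 49, 41, 36), (306, 50, 41, 35), (307, 50, 40, 35)]
319 [(284, 105, 112, 116), (285, 76, 80, 82), (286, 72, 75, 78), (287, 71, 75, 77), (288, 71, 75, 77), (289, 70, 74, 76), 
[... 912 characters left out ...]
233, 48, 32, 19), (234, 45, 30, 15), (235, 47, 31, 16), (236, 37, 31, 25), (237, 25, 50, 67), (238, 23, 51, 69), (239, 49, 56, 58), (240, 50, 56, 57), (241, 51, 57, 55), (242, 31, 34, 50), (243, 31, 35, 177), (244, 18, 21, 153), (245, 145, 164, 169), (246, 153, 173, 178), (247, 64, 73, 76), (248, 48, 52, 55), (249, 52, 58, 58), (250, 33, 46, 62), (251, 14, 36, 72), (252, 12, 35, 72), (253, 12, 35, 72), (254, 13, 35, 72), (255, 12, 34, 70)]
pred wrist v: band near/far/head [np.float64(291.0), np.float64(299.2), np.float64(302.7), np.float64(327.2)]
pred side v: band near/far/head [np.float64(244.0), np.float64(241.7), np.float64(236.4), np.float64(275.1), np.float64(218.8), np.float64(270.9)]
```

Profile check: in the wrist view the band runs from row 291 to 299 and the head's edge is at row 303, against predictions of 291, 299 and 302.7. The band is centred under the edge to about 1 mm. Next, the knob.

Run:
```python
from h import *
D=arm.camera_model('side');S=arm.camera_model('scene')
t=np.radians(6.95);d=np.array([np.sin(t),np.cos(t)]);m=np.array([502.4,33.45])+120*d
k=(m+25*d)/1e3
for z in (.159,.156): print(z,'side crop5',(pix(D,[*k,z])-[270,185])*5,'scene crop',(pix(S,[*k,z])-[300,220])*3.333)
for z in (.159,.156): print(at(S,300+272/3.333,220+115/3.333,z),at(D,270+203/5,188+55/5,z))
s=cv2.imread('pics/side0.png')
print([(v,int(s[v,311].sum())) for v in range(188,222)])
sc=cv2.imread('pics/scene0.png'); print([(v,int(sc[v,382].sum())) for v in range(240,275)])
```

```text
0.159 side crop5 [200.55518041  47.77292554] scene crop [276.53454726 110.05085904]
0.156 side crop5 [200.60920195  53.64726322] scene crop [276.02685567 112.74429233]
[0.52457602 0.17700892 0.159     ] [0.51945713 0.15609499 0.159     ]
[0.52274894 0.17624254 0.156     ] [0.51985392 0.16167475 0.156     ]
[(188, 197), (189, 198), (190, 198), (191, 198), (192, 204), (193, 127), (194, 33), (195, 21), (196, 23), (197, 30), (198, 23), (199, 26), (200, 30), (201, 38), (202, 28), (203, 25), (204, 28), (205, 28), (206, 97), (207, 177), (208, 177), (209, 177), (210, 180), (211, 179), (212, 182), (213, 159), (214, 80), (215, 75), (216, 75), (217, 75), (218, 80), (219, 78), (220, 84), (221, 74)]
[(240, 292), (241, 290), (242, 292), (243, 292), (244, 287), (245, 254), (246, 188), (247, 155), (248, 162), (249, 160), (250, 161), (251, 157), (252, 156), (253, 156), (254, 163), (255, 161), (256, 158), (257, 155), (258, 155), (259, 155), (260, 156), (261, 159), (262, 149), (263, 152), (264, 171), (265, 216), (266, 210), (267, 193), (268, 176), (269, 169), (270, 172), (271, 170), (272, 181), (273, 181), (274, 181)]
```

Emit:
arm_command(series=[0,0,0,-0.3,0,0,0,0,0,0,-0.6,-0.02,0,0,0,0,0,-0.9,-0.03,0,0,0,0,0,-1,-0.03,0,0])

```text
t: 13.08
eef_pos: [0.5198, 0.1684, 0.2456]
ee_rot: [3.14, -0.001, -1.692]
force: [-0.4, 0.4, 0.2]
width: 0.0002
gripper_force: 0.0
```

Emit:
arm_command(series=[0,0,0,-0.09,0,0.1,0,0,0,0,-0.09,0,0.3,0,0,0,0,-0.09,0,0.5,0,0,0,0,-0.09,0,0.54,0,0,0,0,-0.09,0,0.54,0])

```text
t: 13.7
eef_pos: [0.521, 0.1758, 0.1925]
ee_rot: [3.141, -0.001, -1.694]
force: [0.3, -0.4, 0.8]
width: 0.0003
gripper_force: 0.0
```

Emit:
arm_command(series=[0,0,0,0,0,0.02,0,0,0,0,0,0,0.04,0,0,0,0,0,0,0.06,0,0,0,0,0,0,0.08,0,0,0,0,0,0,0.1,0,0,0,0,0,0,0.12,0,0,0,0,0,0,0.12,0])

```text
t: 14.58
eef_pos: [0.5209, 0.1761, 0.1804]
ee_rot: [3.141, -0.0, -1.693]
force: [0.1, 0.2, 1.1]
width: 0.0006
gripper_force: 0.0
```

Emit:
arm_command(series=[0,0,0,0,0,0.01,0,0,0,0,0,0,0.02,0,0,0,0,0,0,0.03,0,0,0,0,0,0,0.04,0,0,0,0,0,0,0.05,0,0,0,0,0,0,0.06,0,0,0,0,0,0,0.07,0,0,0,0,0,0,0.07,0])

```text
t: 15.58
eef_pos: [0.5211, 0.1762, 0.1734]
ee_rot: [-3.142, 0.0, -1.693]
force: [0.5, 0.0, 2.1]
width: 0.0005
gripper_force: 1.0
```

Emit:
arm_command(series=[0,0,0,0,0,0.005,0,0,0,0,0,0,0.01,0,0,0,0,0,0,0.015,0,0,0,0,0,0,0.015,0])

```text
t: 16.08
eef_pos: [0.5211, 0.1762, 0.1721]
ee_rot: [-3.141, 0.0, -1.693]
force: [-0.5, 0.9, 2.8]
width: 0.0005
gripper_force: 1.5
```

Emit:
arm_command(series=[0,0,0,0,0,0.005,0,0,0,0,0,0,0.01,0,0,0,0,0,0,0.01,0])

```text
t: 16.45
eef_pos: [0.5211, 0.1763, 0.1713]
ee_rot: [-3.141, 0.0, -1.693]
force: [-0.6, 0.5, 5.7]
width: 0.0001
gripper_force: 2.7
```

Emit:
arm_command(series=[0,0,0,0,0,0.005,0,0,0,0,0,0,0.01,0,0,0,0,0,0,0.01,0])

```text
t: 16.82
eef_pos: [0.5211, 0.1762, 0.1713]
ee_rot: [-3.141, 0.0, -1.693]
force: [-4.3, 0.1, 11.4]
width: 0.0008
gripper_force: 6.4
```

Emit:
arm_command(series=[0,0,0,0,0,0.008,0,0,0,0,0,0,0.012,0,0,0,0,0,0,0.012,0])

```text
t: 17.2
eef_pos: [0.5212, 0.1762, 0.1712]
ee_rot: [-3.14, 0.001, -1.693]
force: [-8.6, -0.6, 21.6]
width: 0.0005
gripper_force: 10.8
```

Emit:
arm_command(series=[0,0,0,0,0,-0.05,0,0,0,0,0,0,-0.2,0,0,0,0,0,0,-0.5,0,0,0,0,0,0,-0.8,0,0,0,0,0,0,-0.8,0,0,0,0,0.5,0,-0.8,0,0,0,0,0.9,0,-0.8,0,0,0,0,0.9,0,-0.8,0])

```text
t: 18.2
eef_pos: [0.5091, 0.0847, 0.2486]
ee_rot: [3.141, -0.0, -1.696]
force: [-0.5, 0.4, 0.2]
width: 0.0005
gripper_force: 0.0
```

Run:
```python
from h import *
s=arm.get_state(); print(s['t'],s['eef_pos'],s['force'])
side=arm.grab_frame('side'); cv2.imwrite('pics/s6.png',side)
cv2.imwrite('pics/c6.png',cv2.resize(side[185:295,270:350],None,fx=5,fy=5,interpolation=cv2.INTER_CUBIC))
for u in (308,310): print(u,[(v,*side[v,u].tolist()) for v in range(233,252)])
```

```text
18.2 [0.50906906 0.08471668 0.24856859] [-0.50859906  0.44680103  0.16346657]
308 [(233, 40, 26, 15), (234, 39, 26, 14), (235, 39, 25, 12), (236, 35, 29, 23), (237, 25, 50, 65), (238, 24, 51, 67), (239, 25, 51, 66), (240, 25, 51, 66), (241, 24, 52, 67), (242, 30, 35, 59), (243, 10, 12, 59), (244, 17, 19, 60), (245, 48, 55, 57), (246, 49, 55, 56), (247, 49, 55, 57), (248, 50, 55, 57), (249, 51, 56, 56), (250, 33, 45, 61), (251, 16, 36, 71)]
310 [(233, 39, 25, 14), (234, 41, 28, 15), (235, 40, 26, 13), (236, 36, 29, 24), (237, 23, 49, 63), (238, 26, 52, 68), (239, 25, 51, 66), (240, 24, 51, 66), (241, 25, 53, 67), (242, 30, 35, 59), (243, 10, 12, 59), (244, 5, 8, 61), (245, 50, 56, 58), (246, 51, 57, 59), (247, 49, 56, 59), (248, 52, 56, 60), (249, 52, 57, 58), (250, 33, 46, 61), (251, 14, 34, 70)]
```

View pics/c6.png

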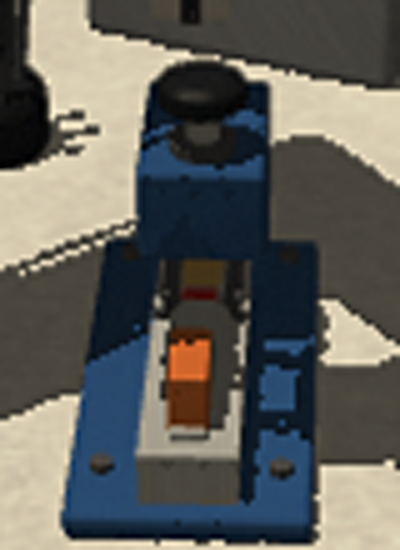

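The side crop shows the brass foot down on the blade directly behind the red band (row 243), with the gauge straight and unmoved. The foot's known position also puts the band centred under the head's front edge.

```bash
python3 -c "
from h import *
print(arm.job_done())"
```

```text
the job is handed in; nothing more can be done
None
```

The orange gauge is flat on the press bed with its red band under the head's front edge (to about 1–2 mm by the camera checks), nipped by the ram; the robot is clear, nothing else was handled, and the job was handed in at about 18 s.

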